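Square up the plate scanner's corner and send its carriage in

ROBOT

A 6-joint arm with a two-finger parallel gripper is mounted at the origin on the work surface. World frame = base frame: x ahead of the robot, y to its left, z up, the work surface at z = 0. Lengths are in mm, angles in rad, forces in N, time in s.
With the tool pointing down it reaches from about 350 to 725 mm from the base axis. Payload 6 kg.
Tool frame: the origin (TCP) lies at the very end of the fingers, on their centre line; the grasp point (between the pads) lies 19 mm behind it; z points along the fingers, y is the line along which they close (so a half turn about z gives the same grasp; the last joint's range is limited). The gripper opens to 85 mm and grips with 20 to 120 N. Pads are 22 mm wide; open, the fingers measure 114 mm over their backs; the gripper's body (76 mm by 85 mm) begins 54 mm behind the grasp point. The pads swing forward as they close: fully open they stand 13 mm farther back than shut.
Start: joints at [-0.943, 0.04, 0.085, 0, -1.615, -0.334], TCP at [173.764, -574.264, 231.261] pointing down, gripper open.
Joint ranges: [-2.56, 2.56], [-1.29, 2.01], [-1.08, 1.49], [-3.29, 1.98], [-2.81, -0.18], [-2.99, 2.99]. Speed limits (rad/s): [2.57, 2.57, 3.01, 3.14, 3.14, 3.14].

INTERFACE

Orientations are given as a unit quaternion [x, y, z, w].
In Python, from station import arm gives the robot as it stands.
- The arm moves only by the shell command python3 -m handwheel 'ROWS' [FORCE]. ROWS is JSON, a list of rows, each an object with "travel": the shift along the tool's x, y, z scaled (see below), a list of three; "rot": the turn, a rotation vector about the tool's x, y, z scaled (see below), a list of three; "fingers": the opening, from 0 (shut) to 1 (fully open). A call has 1 to 12 rows; each row shifts and turns the commanded pose from where the row before left it, along the tool's axes as they then stand; what a row does not reach is not made up. The controller multiplies each number of a shift by 40 mm and each number of a turn by 180 degrees. A row lasts 1/12 s, in which the tool goes at most 41.7 mm and 7.16 degrees, less where a joint would pass 70% of its speed; a pose out of reach is approached as far as the arm can. A call with a number of a shift or a turn outside -1 to 1 is refused whole. A call with a gripper value outside its range is refused whole. The fingers move at their own pace and stop on an object; FORCE is the grip in N (left out, the last holds). Time passes only in rows, so rows that do not move let the fingers close. It gives the time, the measured TCP pose, the force, the opening and the grip force at its end, in the units of the state.
- arm.sense(): the state, without advancing time (a new reading comes with each control period).
- arm.read_camera(name): name is "scene" or "top"; returns a dict with "img" (420x560x3 uint8, blue, green, red), "depth" (420x560 float32, mm along the optical axis (not along the pixel's ray), 0 where there is no reading), "fx", "fy", "cx", "cy" (pixels), "world_from_camera" (4x4, takes a point from camera to world coordinates). Camera axes: x right, y down, z forward; pixel columns grow to the right and rows downward; lengths in mm; the calibration is good to about 2 mm. A picture is of the moment at which its call begins.
- arm.hand_in(): hands the job in; it is judged then, once.
Trained networks look in the newest picture that a camera, given by its name, has taken for a name from the list of things; names that differ only in an ending like _2 or _b are one class to them, and where a whole thing is asked for, a point or a joint stands for the part that bears it (a point fixed in the world has none). Each returns a list of dicts, best first, with "score" (0 to 1); they miss things now and then, are a little off and sometimes report something else, mostly with a low value. They report only what shows in the picture. A call takes as long as a camera call.
- arm.look_for(camera, name): "bbox" ([left, top, width, height] in pixels, round what is visible of it).
- arm.cut_out(camera, name): "region" (420x560 bool, what is visible of it) and "bbox" ([left, top, width, height] in pixels, round what is visible of it).
The state is a dict: "t": time; "joints": joint angles; "qd": joint speeds; "tau": joint torques, N m; "position": TCP position; "ee_rot": TCP orientation; "ft_force": force on the tool from outside, world axes, zero at the start; "moment": the same for the moment, N m; "grip_width": opening from 0.0 (shut) to 1.0 (fully open); "gripper_force": force on a finger pad.
Only numpy, scipy, OpenCV 4.12 (cv2) and the standard library are available. Lean on these libraries where they do the work, as an engineer would, in place of code of your own. Each camera call takes 0.05 s, during which the arm holds its last target. There are 200 camera calls.

TASK

The yellow fence on the scanner's carriage has swung out of square. Take the steel square by its black handle, push its outer corner fully home into the corner between the blue and the yellow fence so that it presses against both without a gap, keep it pressed there for a second, and lay it (do not drop it) flat back in its white tray and let go. Then slide the carriage by its orange tab under the scanner's head as far as it goes, with the yellow fence still square, leaving everything else on the bench where it is.

Things in the scene. Friction and masses are not known exactly. Their poses are not given: they have to be found in the camera images.
- square: loose steel L square, 12 mm thick, arms 80 x 18 mm, 0.25 to 0.5 kg, flat in the white tray. Black upright handle: 24 (x) x 16 (y) mm, 12 to 48 mm above the underside. Origin: handle axis, at the underside. Outer corner (heel) at (-30, 30) mm; outer faces: y = 30 mm (x from -30 to 50) and x = -30 mm (y from 30 to -50). z up. Starts turned up to 0.9 rad from the scanner
- square_heel (a point): the outer corner of the steel square, at its underside; axes as the square's
- square_tray: white shallow tray, fixed, 170 x 170 mm, floor 4 mm thick, rim 14 mm high; to the left or right of the scanner (the blue tray is on the other side). Origin: centre of its underside
- scanner: cream scanner, fixed: base plate 360 (x) x 220 x 12 mm, origin centre of its underside, x = the way the carriage slides in. Head bridges it from x = 20 to 100 mm, underside 52 mm, top 104 mm above the bench, posts 174 mm apart. Carriage: aluminium deck 150 x 150 mm, top 26 mm above the bench, x = -170 to -20 mm at joint 0; fences pass under the head with 8 mm to spare
- carriage (a joint): how far the carriage is slid in, m: 0 as it starts (against its near stop, so pressing it to -x does not move it), 0.13 fully in, at a hard stop. Sliding friction about 2 N
- corner (a point): on the carriage, where the inner faces of the two fences meet, at deck height (26 mm above the bench); axes as the scanner's, it travels with the carriage. The blue fence (fixed on the deck, 95 x 8 mm, 18 mm high) runs from it along +x, the yellow one along -y when square; the square's place is on the +x, -y side
- yellow_face (a point): on the yellow fence: its pivot end, in the corner, at deck height. The fence is 88 mm along its -y, 8 mm thick, 18 mm above the deck; inner face x = 0, looking to +x. Axes turn with the fence, parallel to the scanner's when square
- swing_fence (a joint): turn of the yellow fence about the vertical pivot in the corner, rad: 0 square; positive: its free end is swung in towards +x (starts at 0.1 to 0.25); it can go at most 0.02 past square. Stiff: stays where left, turns at about 0.25 N m (3 N at 80 mm)
- tab_top (a point): centre of the top of the orange tab at the carriage's near edge: 12 mm along x, 16 mm along y, standing from 26 to 66 mm above the bench; it travels with the carriage; axes as the scanner's
- glass_tray: blue shallow tray, fixed, as the white one, with glassware; not needed
- petri: closed clear plastic dish, 60 mm diameter, 14 mm high, bystander in the blue tray; origin at the centre of its underside
- vial: amber vial with red cap, 28 mm diameter, 55 mm high, bystander in the blue tray; origin at the centre of its underside
- beaker: empty glass beaker, 68 mm diameter, 90 mm high, bystander on the bench; origin at the centre of its underside
- bottle: clear bottle with blue cap, 76 mm diameter, 160 mm high, bystander; origin at the centre of its underside
- tip_box: clear box with green lid, 122 x 82 x 55 mm, bystander; origin at the centre of its underside
- driver: red-handled screwdriver, 200 mm long, 26 mm thick, lying on the bench along its x, bystander; origin under its middle

How it is judged:
By the outcome, as a careful person would: the job done as asked, in the order asked, and still so for the second after the job is handed in, with the robot touching nothing.
It also fails if it takes over 72 s, if anything falls off the work surface, if the arm or the gripper's body presses on something with over 40 N, if the wrist force passes 120 N, or if a joint passes its speed limit or range.

## Working session

There is one attempt and no reset: what is moved stays moved. The work goes in short steps, Python scripts to look and compute and a shell command to move; the robot and the scene stay as the last step left them, time stands still between calls to the robot, and variables do not carry over. Pictures are saved under pics/ and viewed, at most 10 in all, crops included, and the job is handed in when it is done.

```bash
ls; mkdir -p pics; python3 - <<'E'
from station import arm
import cv2,numpy as np
print(arm.sense())
for c in("scene","top"):
    r=arm.read_camera(c); cv2.imwrite(f"pics/{c}0.png",r["img"]); np.savez(f"{c}0.npz",**r)
    print(c,r["fx"],r["cx"],r["cy"],np.round(r["world_from_camera"],3).tolist())
E
```

```text
pics
{'t': 0.0, 'joints': array([-9.43280965e-01,  4.07955621e-02,  8.38067763e-02, -4.66798079e-04,
       -1.61550091e+00, -3.33679928e-01]), 'qd': array([ 0.00158697, -0.00096404,  0.00115508,  0.00133216,  0.00168048,
        0.00016173]), 'tau': array([-1.69493283e-04, -3.68205392e+01,  3.47413051e+01,  6.93249598e+00,
       -5.41976216e-03, -2.62720431e-05]), 'position': array([ 173.74682778, -573.946718  ,  230.28523954]), 'ee_rot': array([-1.46399821e-01,  9.89225111e-01,  8.58568275e-04, -1.84668935e-04]), 'ft_force': array([-0.33290447,  1.43234556,  0.28765591]), 'moment': array([-0.01448859, -0.00410686,  0.00254905]), 'gripper_force': 0.0, 'grip_width': 1.0002862231375287}
scene 471.46019414600886 293.20357426036895 217.49784926018867 [[-0.533, 0.655, -0.535, 1188.308], [0.846, 0.425, -0.322, 353.666], [0.016, -0.625, -0.781, 1031.748], [0.0, 0.0, 0.0, 1.0]]
top 427.42604848030214 282.7210055615434 204.41145881159457 [[-0.066, -0.972, 0.226, 253.213], [-0.998, 0.064, -0.015, -28.267], [-0.0, -0.226, -0.974, 1393.002], [0.0, 0.0, 0.0, 1.0]]
```

View pics/scene0.png

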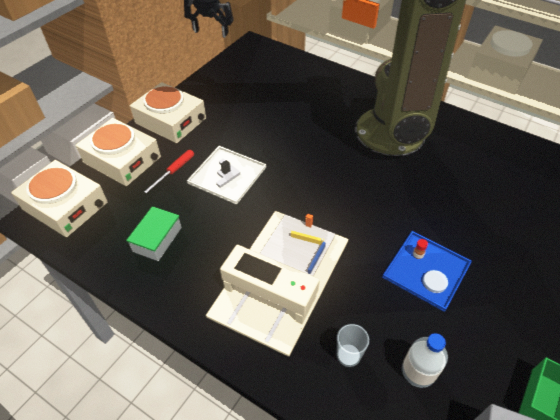

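View pics/top0.png

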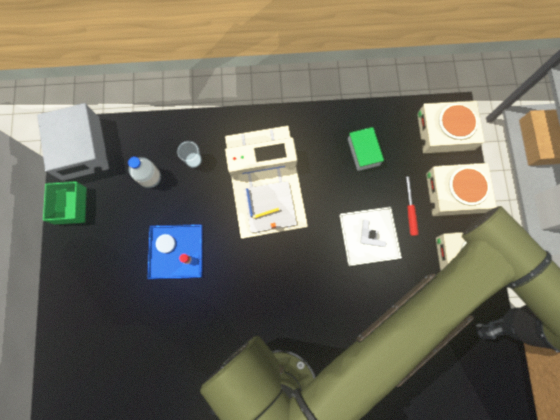

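The scene picture shows the white tray at (228,173) with the square and its black handle at (226,167). The carriage is at (300,243): tab (309,220), yellow fence (307,238), blue fence (316,257). In the top picture the square is at (371,235), the tab at (274,226), the yellow fence at (267,212) and the blue fence at (250,203). The blue tray is on the left.

```bash
cat > h.py <<'E'
from station import arm
import cv2,numpy as np
def grab(c): return arm.read_camera(c)
def cloud(r,mask):
    v,u=np.nonzero(mask&(r["depth"]>0)); d=r["depth"][v,u]
    p=np.c_[(u-r["cx"])/r["fx"]*d,(v-r["cy"])/r["fy"]*d,d,np.ones(len(d))]
    return (p@r["world_from_camera"].T)[:,:3]
def onplane(r,uv,z):
    uv=np.atleast_2d(uv); T=r["world_from_camera"]
    d=np.c_[(uv[:,0]-r["cx"])/r["fx"],(uv[:,1]-r["cy"])/r["fy"],np.ones(len(uv))]@T[:3,:3].T
    o=T[:3,3]; return o+d*((z-o[2])/d[:,2])[:,None]
def ortho(r,x0,x1,y0,y1,z,s=4):
    # bird's eye: row = from x1 down to x0, col = y1 to y0, s px/mm
    X,Y=np.meshgrid(np.arange(x1,x0,-1/s),np.arange(y1,y0,-1/s),indexing='ij')
    P=np.stack([X,Y,np.full_like(X,z),np.ones_like(X)],-1)@np.linalg.inv(r["world_from_camera"]).T
    u=r["fx"]*P[...,0]/P[...,2]+r["cx"]; v=r["fy"]*P[...,1]/P[...,2]+r["cy"]
    return cv2.remap(r["img"],u.astype(np.float32),v.astype(np.float32),cv2.INTER_CUBIC)
E
python3 - <<'E'
from h import *
for c in("scene","top"):
    r=grab(c)
    for n in("square","square_tray","scanner","carriage","yellow_face","tab_top","tip_box","driver","vial","petri"):
        for o in arm.cut_out(c,n)[:2]:
            m=o["region"]; p=cloud(r,m)
            if len(p)<3: print(c,n,"few"); continue
            z=p[:,2]; top=p[z>np.percentile(z,95)-4]
            rc=cv2.minAreaRect(p[:,:2].astype(np.float32))
            print(c,n,round(o["score"],2),o["bbox"],len(p),"med",p.mean(0).round(1),"z",np.percentile(z,[2,50,98]).round(1),"top",top.mean(0).round(1),"rect",np.round(rc[0],1),np.round(rc[1],1),round(rc[2],1))
E
```

```text
scene square 0.91 [216.8, 159.9, 27.3, 30.7] 409 med [ 460.7 -319.    22.5] z [ 5.6 18.4 55.8] top [ 454.  -325.3   53.8] rect [ 460.7 -336.3] [82.5 84.9] 79.8
scene square 0.63 [145.0, 149.9, 44.6, 44.6] 285 med [ 509.5 -464.6   21.6] z [10.  22.5 30.6] top [ 491.5 -467.2   27.3] rect [ 541.1 -468.1] [ 25.8 191.4] 89.4
scene square_tray 0.83 [187.8, 147.2, 76.2, 56.4] 2104 med [ 454.9 -322.8    7.7] z [ 1.5  7.  18. ] top [ 461.9 -321.4   15.4] rect [ 452.4 -324. ] [174.6 173.8] 3.7
scene carriage 0.9 [261.6, 212.3, 72.6, 64.7] 2649 med [568.   -1.5  30.5] z [23.9 28.5 49.3] top [552.1  26.2  48.3] rect [556.7  -5. ] [166.4 150.2] 6.2
scene yellow_face 0.75 [291.2, 231.5, 31.8, 10.1] 226 med [544.8   8.5  39.6] z [27.3 41.  49.3] top [544.6   8.2  46.4] rect [537.4   6.5] [26.6 85. ] 15.0
scene yellow_face 0.3 [185.6, 144.6, 79.8, 59.9] 2230 med [ 453.4 -323.1    7.7] z [ 1.2  7.  18.2] top [ 455.5 -323.5   16. ] rect [ 444.9 -327.2] [189.7 181.4] 3.5
scene tab_top 0.83 [260.5, 213.8, 73.7, 59.9] 2655 med [567.3  -1.2  30.6] z [23.8 28.5 49.5] top [552.   26.   48.8] rect [578.1  -3
[... 1986 characters left out ...]
4.  60.2] top [ 743.4 -334.8   57.2] rect [ 742.9 -335.8] [123.2  81.5] 10.6
top driver 0.56 [406.9, 200.9, 10.6, 37.0] 211 med [ 492.5 -466.5   22.9] z [13.4 23.6 30.6] top [ 489.4 -466.8   26.4] rect [ 505.1 -467. ] [ 23.4 124.6] 89.1
top driver 0.36 [223.7, 125.6, 81.4, 112.2] 6819 med [648.    5.1  41.7] z [  6.9  24.7 107.9] top [719.8  12.4 105.3] rect [661.5   3.7] [362.  232.6] 5.5
top vial 0.47 [348.9, 128.2, 38.2, 45.0] 1056 med [ 736.4 -332.7   48.8] z [ 5.2 53.8 60.1] top [ 743.2 -335.6   57.2] rect [ 747.4 -336.1] [131.8  83.7] 10.6
top petri 0.73 [159.5, 235.0, 15.9, 17.8] 259 med [467.9 341.1  18.4] z [11.8 18.7 24.3] top [466.4 340.8  21.3] rect [467.9 341.1] [57.4 53.7] 43.2
```

```bash
python3 - <<'E'
from h import *
A=np.load("scene0.npz");B=np.load("top0.npz")
for n,(x0,x1,y0,y1,z) in {"car":(480,640,-80,80,44),"sq":(375,535,-405,-245,16)}.items():
    s=2.5; im=np.hstack([ortho(r,x0,x1,y0,y1,z,s) for r in(A,B)])
    for i in range(0,800,400):
        for k in range(0,160,20):
            cv2.line(im,(i+int(k*s),0),(i+int(k*s),6),(0,0,255),1);cv2.line(im,(i,int(k*s)),(i+6,int(k*s)),(0,0,255),1)
    cv2.imwrite(f"pics/o_{n}.png",im)
E
```

```text
(no output)
```

View pics/o_car.png

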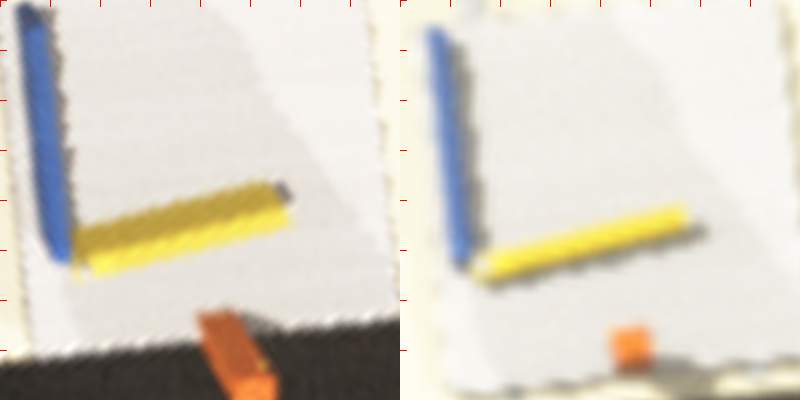

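View pics/o_sq.png

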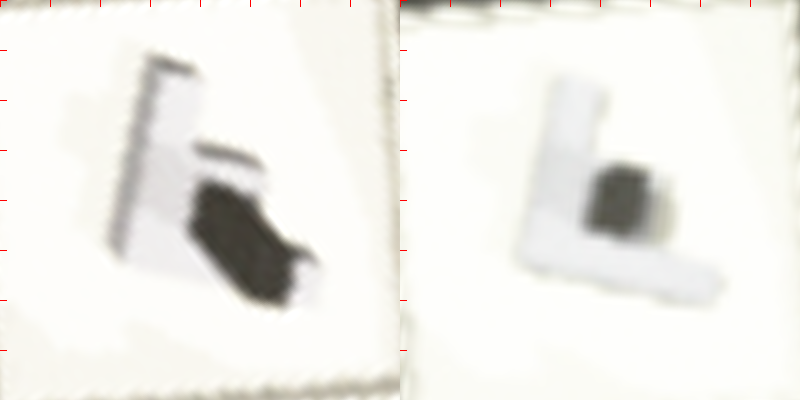

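The carriage picture (right half) shows the blue fence from (435,28) to (462,265), which gives a scanner yaw of about 0.107. The yellow inner face runs from (482,258) to (687,207), about 0.14 rad swung in, and the tab is at (632,348). In the square picture the heel is at (520,260) and the handle at (620,200), for a square yaw of about -0.185.

```bash
cat > g.py <<'E'
import sys,numpy as np
from scipy.spatial.transform import Rotation as R
from station import arm
# g.py x y z yawdeg : yaw of tool-y line minus 90deg; prints turn (units, about tool z) then shift in turned frame (units of 40mm)
s=arm.sense(); r=R.from_quat(s["ee_rot"]); M=r.as_matrix()
yaw=np.degrees(np.arctan2(-M[0,1],M[1,1]))
print("t",round(s["t"],2),"pos",s["position"].round(2),"yaw",yaw.round(3),"zaxis",M[:,2].round(4),"F",s["ft_force"].round(2),"M",s["moment"].round(3),"w",round(s["grip_width"],3),"gf",round(s["gripper_force"],1))
if len(sys.argv)>4:
    x,y,z,w=map(float,sys.argv[1:5]); d=(w-yaw+90)%180-90
    M2=R.from_rotvec([0,0,np.radians(d)]).as_matrix()@M
    print("turn units",round(-d/180,4),"shift units",(M2.T@(np.array([x,y,z])-s["position"])/40).round(3))
E
python3 g.py 453 -326.5 100 -10.6
```

```text
t 1.2 pos [ 173.77 -574.27  231.27] yaw 16.833 zaxis [-0.e+00  1.e-04 -1.e+00] F [ 0.72  0.73 -1.28] M [-0.024 -0.015 -0.021] w 1.0 gf 0.0
turn units 0.1524 shift units [-5.722  7.372  3.282]
```

```bash
python3 -m handwheel '[{"travel":[0,0,0],"rot":[0,0,0.038],"fingers":1},{"travel":[0,0,0],"rot":[0,0,0.038],"fingers":1},{"travel":[0,0,0],"rot":[0,0,0.038],"fingers":1},{"travel":[0,0,0],"rot":[0,0,0.038],"fingers":1}]' 40 && python3 -m handwheel '[{"travel":[-0.477,0.614,0],"rot":[0,0,0],"fingers":0.7},{"travel":[-0.477,0.614,0],"rot":[0,0,0],"fingers":0.7},{"travel":[-0.477,0.614,0],"rot":[0,0,0],"fingers":0.7},{"travel":[-0.477,0.614,0],"rot":[0,0,0],"fingers":0.7},{"travel":[-0.477,0.614,0],"rot":[0,0,0],"fingers":0.7},{"travel":[-0.477,0.614,0],"rot":[0,0,0],"fingers":0.7},{"travel":[-0.477,0.614,0.1],"rot":[0,0,0],"fingers":0.7},{"travel":[-0.477,0.614,0.3],"rot":[0,0,0],"fingers":0.7},{"travel":[-0.477,0.614,0.5],"rot":[0,0,0],"fingers":0.7},{"travel":[-0.477,0.614,0.6],"rot":[0,0,0],"fingers":0.7},{"travel":[-0.477,0.614,0.7],"rot":[0,0,0],"fingers":0.7},{"travel":[-0.477,0.614,0.7],"rot":[0,0,0],"fingers":0.7}]'; python3 -m handwheel '[{"travel":[0,0,0],"rot":[0,0,0],"fingers":0.5},{"travel":[0,0,0],"rot":[0,0,0],"fingers":0.5}]'; python3 g.py 453 -326.5 24 -10.6
```

```text
t: 1.53
position: [173.8, -574.3, 231.3]
ee_rot: [0.095, 0.996, 0.0, -0.0]
ft_force: [0.6, 0.2, -0.5]
grip_width: 0.999
gripper_force: 0.0
t: 2.53
position: [453.7, -325.3, 115.0]
ee_rot: [0.092, 0.996, -0.0, 0.001]
ft_force: [0.5, -0.3, 1.6]
grip_width: 0.699
gripper_force: 0.0
t: 2.7
position: [452.4, -325.0, 113.4]
ee_rot: [0.09, 0.996, 0.001, -0.002]
ft_force: [1.2, -0.2, 0.6]
grip_width: 0.498
gripper_force: 0.0
t 2.7 pos [ 452.39 -325.04  113.39] yaw -10.378 zaxis [-0.0039  0.0014 -1.    ] F [ 1.17 -0.17  0.59] M [-0.061  0.026 -0.004] w 0.498 gf 0.0
turn units 0.0012 shift units [-0.031 -0.035  2.235]
```

```bash
python3 -m handwheel '[{"travel":[-0.03,-0.035,0.5],"rot":[0,0,0],"fingers":0.5},{"travel":[0,0,0.5],"rot":[0,0,0],"fingers":0.5},{"travel":[0,0,0.5],"rot":[0,0,0],"fingers":0.5},{"travel":[0,0,0.4],"rot":[0,0,0],"fingers":0.5},{"travel":[0,0,0.3],"rot":[0,0,0],"fingers":0.5},{"travel":[0,0,0],"rot":[0,0,0],"fingers":0.5},{"travel":[0,0,0],"rot":[0,0,0],"fingers":0.5}]'; python3 - <<'E'
from h import *
r=grab("scene"); im=r["img"][110:240,150:310]; cv2.imwrite("pics/g1.png",cv2.resize(im,None,fx=4,fy=4,interpolation=cv2.INTER_CUBIC))
E
python3 g.py 453 -326.5 23 -10.6
```

```text
t: 3.28
position: [453.4, -328.8, 28.4]
ee_rot: [0.092, 0.996, -0.0, 0.0]
ft_force: [0.1, 0.3, -0.1]
grip_width: 0.499
gripper_force: 0.0
t 3.33 pos [ 453.94 -328.93   29.12] yaw -10.541 zaxis [ 0.0016 -0.0013 -1.    ] F [-0.76 -0.14  0.29] M [-0.025  0.017 -0.012] w 0.5 gf 0.0
turn units 0.0003 shift units [0.035 0.055 0.153]
```

View pics/g1.png

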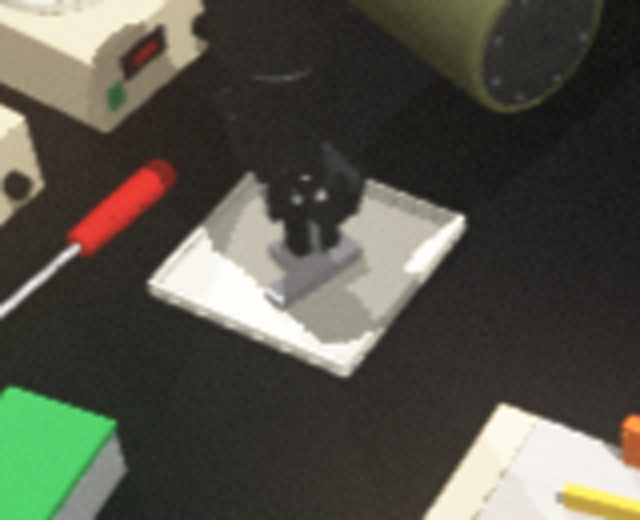

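The picture shows the fingers on both sides of the handle near (315,235), above the steel arms, with clear space to the tray rim. Next I go down 6 mm and close.

```bash
python3 -m handwheel '[{"travel":[0,0.03,0.16],"rot":[0,0,0],"fingers":0.5},{"travel":[0,0,0],"rot":[0,0,0],"fingers":0.5},{"travel":[0,0,0],"rot":[0,0,0],"fingers":0},{"travel":[0,0,0],"rot":[0,0,0],"fingers":0},{"travel":[0,0,0],"rot":[0,0,0],"fingers":0},{"travel":[0,0,0],"rot":[0,0,0],"fingers":0},{"travel":[0,0,0],"rot":[0,0,0],"fingers":0},{"travel":[0,0,0],"rot":[0,0,0],"fingers":0}]' 30;  python3 -m handwheel '[{"travel":[0,0,0],"rot":[0,0,0],"fingers":0},{"travel":[0,0,0],"rot":[0,0,0],"fingers":0},{"travel":[0,0,0],"rot":[0,0,0],"fingers":0}]' 110; python3 g.py 453 -326.5 120 6.1
```

```text
t: 4.0
position: [454.0, -327.2, 21.8]
ee_rot: [0.092, 0.996, -0.0, 0.0]
ft_force: [-0.3, -0.6, 3.7]
grip_width: 0.184
gripper_force: 31.4
t: 4.25
position: [454.2, -327.2, 21.9]
ee_rot: [0.092, 0.996, -0.0, 0.001]
ft_force: [-0.7, -0.2, 6.1]
grip_width: 0.168
gripper_force: 108.4
t 4.25 pos [ 454.16 -327.2    21.94] yaw -10.512 zaxis [ 1.2e-03 -8.0e-04 -1.0e+00] F [-0.67 -0.24  6.1 ] M [-0.025  0.065  0.048] w 0.168 gf 108.4
turn units -0.0923 shift units [ 0.024  0.019 -2.451]
```

```bash
python3 -m handwheel '[{"travel":[0,0,-0.1],"rot":[0,0,0],"fingers":0},{"travel":[0,0,-0.3],"rot":[0,0,0],"fingers":0},{"travel":[0,0,-0.4],"rot":[0,0,0],"fingers":0},{"travel":[0,0,-0.4],"rot":[0,0,-0.023],"fingers":0},{"travel":[0,0,-0.4],"rot":[0,0,-0.023],"fingers":0},{"travel":[0,0,-0.4],"rot":[0,0,-0.023],"fingers":0},{"travel":[0,0,-0.3],"rot":[0,0,-0.0233],"fingers":0},{"travel":[0,0,-0.1],"rot":[0,0,0],"fingers":0},{"travel":[0,0,0],"rot":[0,0,0],"fingers":0},{"travel":[0,0,0],"rot":[0,0,0],"fingers":0}]'; python3 g.py 588 14.6 90 6.1
```

```text
t: 5.08
position: [453.2, -326.5, 116.1]
ee_rot: [-0.052, 0.999, 0.001, -0.001]
ft_force: [0.3, 0.4, -4.7]
grip_width: 0.171
gripper_force: 107.3
t 5.08 pos [ 453.23 -326.47  116.07] yaw 5.962 zaxis [-0.0012  0.0014 -1.    ] F [ 0.32  0.39 -4.69] M [0.015 0.02  0.019] w 0.171 gf 107.3
turn units -0.0008 shift units [-4.257  8.119  0.659]
```

```bash
python3 -m handwheel '[{"travel":[-0.177,0.338,0],"rot":[0,0,-0.0008],"fingers":0},{"travel":[-0.37,0.706,0],"rot":[0,0,0],"fingers":0},{"travel":[-0.37,0.706,0],"rot":[0,0,0],"fingers":0},{"travel":[-0.37,0.706,0],"rot":[0,0,0],"fingers":0},{"travel":[-0.37,0.706,0],"rot":[0,0,0],"fingers":0},{"travel":[-0.37,0.706,0],"rot":[0,0,0],"fingers":0},{"travel":[-0.37,0.706,0],"rot":[0,0,0],"fingers":0},{"travel":[-0.37,0.706,0.1],"rot":[0,0,0],"fingers":0},{"travel":[-0.37,0.706,0.2],"rot":[0,0,0],"fingers":0},{"travel":[-0.37,0.706,0.2],"rot":[0,0,0],"fingers":0},{"travel":[-0.37,0.706,0.159],"rot":[0,0,0],"fingers":0},{"travel":[-0.38,0.721,0],"rot":[0,0,0],"fingers":0}]';python3 -m handwheel '[{"travel":[0,0,0],"rot":[0,0,0],"fingers":0},{"travel":[0,0,0],"rot":[0,0,0],"fingers":0},{"travel":[0,0,0],"rot":[0,0,0],"fingers":0}]'; python3 - <<'E'
from h import *
r=grab("scene"); np.savez("s1.npz",**r);im=r["img"][170:300,230:390]; a=cv2.resize(im,None,fx=3,fy=3,interpolation=cv2.INTER_CUBIC)
r=grab("top"); np.savez("t1.npz",**r); im=r["img"][150:280,210:315]; b=cv2.resize(im,None,fx=3,fy=3,interpolation=cv2.INTER_CUBIC)
cv2.imwrite("pics/g2.png",np.hstack([a,b]))
E
python3 g.py 588 14.6 50 6.1
```

```text
t: 6.08
position: [586.2, 15.8, 87.1]
ee_rot: [-0.053, 0.999, -0.0, -0.003]
ft_force: [-0.6, -1.0, -4.4]
grip_width: 0.167
gripper_force: 107.6
t: 6.33
position: [586.9, 14.3, 89.4]
ee_rot: [-0.054, 0.999, -0.0, -0.001]
ft_force: [0.1, -0.7, -4.4]
grip_width: 0.166
gripper_force: 108.1
t 6.43 pos [587.16  13.57  90.16] yaw 6.147 zaxis [-1.2e-03 -2.0e-04 -1.0e+00] F [ 0.57 -0.28 -3.57] M [-0.041  0.015 -0.013] w 0.168 gf 108.1
turn units 0.0003 shift units [-0.025  0.023  1.004]
```

View pics/g2.png

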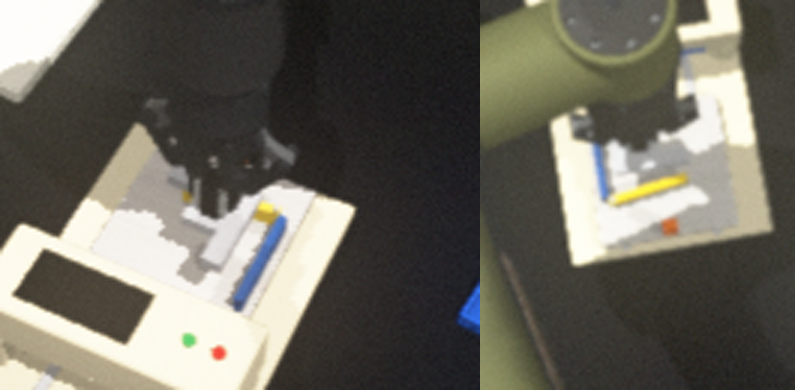

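The square hangs level, its +x arm at (230,240) running parallel to the blue fence at (260,262), inside both fences. Next I go down to the deck.

```bash
python3 -m handwheel '[{"travel":[0,0.02,0.3],"rot":[0,0,0],"fingers":0},{"travel":[0,0,0.3],"rot":[0,0,0],"fingers":0},{"travel":[0,0,0.3],"rot":[0,0,0],"fingers":0},{"travel":[0,0,0.15],"rot":[0,0,0],"fingers":0},{"travel":[0,0,0],"rot":[0,0,0],"fingers":0},{"travel":[0,0,0],"rot":[0,0,0],"fingers":0},{"travel":[0,0,0],"rot":[0,0,0],"fingers":0}]';python3 -m handwheel '[{"travel":[0,0,0.05],"rot":[0,0,0],"fingers":0},{"travel":[0,0,0],"rot":[0,0,0],"fingers":0},{"travel":[0,0,0],"rot":[0,0,0],"fingers":0}]';python3 g.py 588 14.6 45 6.1
```

```text
t: 7.02
position: [588.0, 15.1, 49.3]
ee_rot: [-0.054, 0.999, -0.0, 0.0]
ft_force: [-0.3, -0.3, -4.3]
grip_width: 0.171
gripper_force: 108.1
t: 7.27
position: [587.7, 15.3, 47.0]
ee_rot: [-0.054, 0.999, 0.0, 0.0]
ft_force: [0.6, -0.4, -4.7]
grip_width: 0.167
gripper_force: 108.1
t 7.27 pos [587.73  15.27  47.02] yaw 6.235 zaxis [ 3.e-04  2.e-04 -1.e+00] F [ 0.61 -0.35 -4.68] M [-0.069 -0.041 -0.025] w 0.167 gf 108.1
turn units 0.0008 shift units [-0.005 -0.017  0.051]
```

Still no contact, so I step lower.

```bash
for i in 1 2; do python3 -m handwheel '[{"travel":[0,0,0.025],"rot":[0,0,0],"fingers":0},{"travel":[0,0,0],"rot":[0,0,0],"fingers":0},{"travel":[0,0,0],"rot":[0,0,0],"fingers":0}]' | grep -E "pos|ft"; done;python3 -m handwheel '[{"travel":[0,0,0.0125],"rot":[0,0,0],"fingers":0},{"travel":[0,0,0],"rot":[0,0,0],"fingers":0},{"travel":[0,0,0],"rot":[0,0,0],"fingers":0}]' | grep -E "pos|ft"; python3 g.py 588 14.6 45 6.1
```

```text
position: [587.6, 15.2, 45.8]
ft_force: [-0.8, 0.4, -3.8]
position: [587.6, 15.2, 44.7]
ft_force: [-0.0, 0.6, -5.2]
position: [587.6, 15.2, 44.2]
ft_force: [0.7, 0.0, -4.3]
t 8.02 pos [587.59  15.16  44.21] yaw 6.231 zaxis [-2.e-04  1.e-04 -1.e+00] F [ 0.67  0.   -4.26] M [-0.014  0.014 -0.028] w 0.168 gf 108.1
turn units 0.0007 shift units [-0.009 -0.015 -0.02 ]
```

```bash
python3 -m handwheel '[{"travel":[0,0.1,0.0125],"rot":[0,0,0],"fingers":0},{"travel":[0,0.1,0],"rot":[0,0,0],"fingers":0},{"travel":[0,0,0],"rot":[0,0,0],"fingers":0}]' | grep -E "pos|ft"; for i in 1 2 3; do python3 -m handwheel '[{"travel":[0,0.03,0],"rot":[0,0,0],"fingers":0},{"travel":[0,0,0],"rot":[0,0,0],"fingers":0}]' | grep -E "pos|ft"; done; python3 g.py
```

```text
position: [586.9, 24.0, 44.0]
ft_force: [-0.2, 0.6, -3.6]
position: [586.7, 24.8, 44.0]
ft_force: [-0.8, 1.0, -3.0]
position: [586.6, 25.7, 44.0]
ft_force: [-0.8, 1.0, -1.5]
position: [586.5, 26.4, 44.0]
ft_force: [0.6, -1.2, -1.9]
t 8.77 pos [586.5   26.41  43.99] yaw 6.231 zaxis [ 3.e-04 -5.e-04 -1.e+00] F [ 0.58 -1.19 -1.89] M [-0.619 -0.134  0.054] w 0.167 gf 108.5
```

```bash
for i in 1 2 3 4; do python3 -m handwheel '[{"travel":[0,0.02,0],"rot":[0,0,0],"fingers":0},{"travel":[0,0,0],"rot":[0,0,0],"fingers":0}]' >/dev/null; python3 g.py; done
```

```text
t 8.93 pos [586.48  26.53  44.05] yaw 6.22 zaxis [ 3.0e-04 -1.6e-03 -1.0e+00] F [ 1.37 -4.97 -1.69] M [-1.672 -0.486  0.136] w 0.17 gf 108.4
t 9.1 pos [586.47  26.62  44.08] yaw 6.207 zaxis [ 3.0e-04 -2.7e-03 -1.0e+00] F [ 2.24 -7.26 -2.68] M [-2.543 -0.78   0.18 ] w 0.163 gf 108.4
t 9.27 pos [586.49  26.69  44.13] yaw 6.198 zaxis [ 4.0e-04 -3.9e-03 -1.0e+00] F [  2.38 -10.63  -3.23] M [-3.491 -1.115  0.151] w 0.165 gf 108.4
t 9.43 pos [586.49  26.79  44.24] yaw 6.189 zaxis [ 5.0e-04 -4.9e-03 -1.0e+00] F [  4.54 -12.09  -3.52] M [-4.412 -1.392  0.28 ] w 0.17 gf 108.4
```

```bash
for i in 1 2 3 4; do python3 -m handwheel '[{"travel":[0,0,0],"rot":[0,0,-0.0015],"fingers":0},{"travel":[0,0,0],"rot":[0,0,0],"fingers":0}]' >/dev/null; python3 g.py; done
```

```text
t 9.6 pos [586.57  26.84  44.21] yaw 6.452 zaxis [ 6.0e-04 -4.6e-03 -1.0e+00] F [  5.34 -10.99  -3.15] M [-4.248 -1.512  0.139] w 0.17 gf 108.5
t 9.77 pos [586.61  26.87  44.21] yaw 6.702 zaxis [ 8.0e-04 -4.5e-03 -1.0e+00] F [  4.63 -11.61  -3.14] M [-4.155 -1.551 -0.109] w 0.163 gf 108.5
t 9.93 pos [586.63  26.87  44.2 ] yaw 6.939 zaxis [ 8.0e-04 -4.3e-03 -1.0e+00] F [  4.71 -11.47  -3.82] M [-4.148 -1.553 -0.266] w 0.17 gf 108.6
t 10.1 pos [586.67  26.86  44.21] yaw 7.186 zaxis [ 9.0e-04 -4.2e-03 -1.0e+00] F [  4.01 -11.44  -4.36] M [-4.17  -1.635 -0.547] w 0.168 gf 108.7
```

```bash
python3 -m handwheel '[{"travel":[0.05,0,0],"rot":[0,0,0.003],"fingers":0},{"travel":[0.05,0,0],"rot":[0,0,0],"fingers":0},{"travel":[0,0,0],"rot":[0,0,0],"fingers":0}]' >/dev/null; python3 g.py; for i in 1 2 3 4 5; do python3 -m handwheel '[{"travel":[0.05,0,0],"rot":[0,0,0],"fingers":0},{"travel":[0,0,0],"rot":[0,0,0],"fingers":0}]' >/dev/null; python3 g.py; done
```

```text
t 10.35 pos [583.54  26.52  44.68] yaw 6.688 zaxis [ 0.0034 -0.004  -1.    ] F [  6.79 -11.82  -5.11] M [-4.195 -2.701 -0.09 ] w 0.169 gf 108.3
t 10.52 pos [581.86  26.35  44.85] yaw 6.697 zaxis [ 0.0041 -0.0039 -1.    ] F [  8.09 -11.77  -4.3 ] M [-4.223 -3.047 -0.042] w 0.166 gf 108.2
t 10.68 pos [580.45  26.16  45.06] yaw 6.7 zaxis [ 0.0055 -0.0037 -1.    ] F [ 10.19 -11.63  -5.87] M [-4.303 -3.753 -0.081] w 0.166 gf 108.3
t 10.85 pos [578.6   26.01  45.22] yaw 6.704 zaxis [ 0.0058 -0.0037 -1.    ] F [ 11.   -12.33  -5.49] M [-4.27  -3.816 -0.011] w 0.17 gf 108.3
t 11.02 pos [576.69  25.77  45.35] yaw 6.707 zaxis [ 0.006  -0.0036 -1.    ] F [ 11.44 -12.08  -4.28] M [-4.261 -3.849 -0.02 ] w 0.169 gf 108.3
t 11.18 pos [574.75  25.55  45.43] yaw 6.709 zaxis [ 0.0062 -0.0037 -1.    ] F [ 11.1  -11.97  -3.88] M [-4.237 -3.813 -0.063] w 0.168 gf 108.4
```

```bash
python3 -m handwheel '[{"travel":[0,-0.05,0.025],"rot":[0,0,0],"fingers":0},{"travel":[0,0,0],"rot":[0,0,0],"fingers":0}]' >/dev/null; python3 g.py; for i in 1 2 3 4 ; do python3 -m handwheel '[{"travel":[0.05,0,0],"rot":[0,0,0],"fingers":0},{"travel":[0,0,0],"rot":[0,0,0],"fingers":0}]' >/dev/null; python3 g.py; done
```

```text
t 11.35 pos [574.23  25.24  44.09] yaw 6.74 zaxis [ 4.4e-03 -8.0e-04 -1.0e+00] F [ 6.83 -5.11 -1.65] M [-1.869 -2.14  -0.062] w 0.169 gf 108.8
t 11.52 pos [572.28  25.07  44.19] yaw 6.74 zaxis [ 0.0048 -0.001  -1.    ] F [ 6.14 -6.52 -2.89] M [-1.907 -2.202 -0.073] w 0.167 gf 108.7
t 11.68 pos [570.49  24.88  44.22] yaw 6.747 zaxis [ 5.4e-03 -9.0e-04 -1.0e+00] F [ 7.88 -5.3  -2.2 ] M [-1.947 -2.581 -0.112] w 0.166 gf 108.4
t 11.85 pos [570.19  24.89  44.55] yaw 6.751 zaxis [ 9.4e-03 -3.0e-04 -1.0e+00] F [14.39 -6.16 -7.09] M [-2.156 -5.08  -0.101] w 0.165 gf 108.0
t 12.02 pos [569.88  24.85  44.95] yaw 6.747 zaxis [ 1.350e-02  4.000e-04 -9.999e-01] F [ 21.27  -6.93 -11.15] M [-2.397 -7.607 -0.16 ] w 0.17 gf 107.5
```

```bash
python3 -m handwheel '[{"travel":[0,0.05,0.02],"rot":[0,0,0],"fingers":0},{"travel":[0,0,0],"rot":[0,0,0],"fingers":0},{"travel":[0,0,0],"rot":[0,0,0],"fingers":0}]' >/dev/null; python3 g.py; python3 - <<'E'
from h import *
r=grab("scene"); np.savez("s2.npz",**r);im=r["img"][195:285,255:350]; a=cv2.resize(im,None,fx=5,fy=5,interpolation=cv2.INTER_CUBIC)
r=grab("top"); np.savez("t2.npz",**r); im=r["img"][180:240,235:300]; b=cv2.resize(im,(325,300),interpolation=cv2.INTER_CUBIC)
cv2.imwrite("pics/g3.png",np.hstack([a,np.vstack([b,np.zeros((150,325,3),np.uint8)])]))
E
python3 g.py
```

```text
t 12.27 pos [569.91  25.05  45.05] yaw 6.728 zaxis [ 0.0135 -0.0028 -0.9999] F [ 20.46 -12.97  -7.83] M [-4.56  -7.427 -0.125] w 0.168 gf 108.1
t 12.37 pos [569.92  25.01  45.04] yaw 6.719 zaxis [ 0.0135 -0.0027 -0.9999] F [ 21.82 -12.87  -7.93] M [-4.622 -7.494 -0.152] w 0.167 gf 108.1
```

View pics/g3.png

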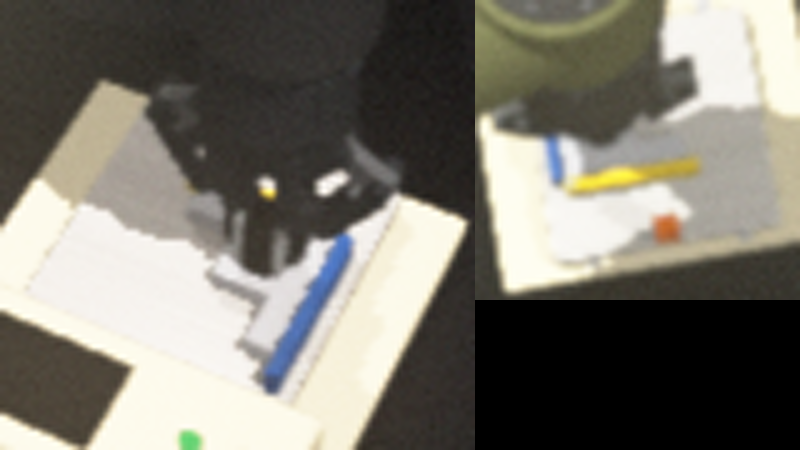

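The square's arm at (290,300) lies along the blue fence, and in the top view the yellow fence from (572,187) to (698,165) has turned close to parallel with the deck's near edge. I'll measure the angle numerically.

```bash
cat > ang.py <<'E'
from h import *
def angs(r,col,z=44):
    h=cv2.cvtColor(r["img"],cv2.COLOR_BGR2HSV).astype(int); 
    m=(h[...,1]>110)&(h[...,2]>80)&((h[...,0]>20)&(h[...,0]<35) if col=="y" else (h[...,0]>100)&(h[...,0]<125))
    v,u=np.nonzero(m); p=onplane(r,np.c_[u,v],z); 
    k=(p[:,0]>500)&(p[:,0]<660)&(p[:,1]>-60)&(p[:,1]<75); p=p[k]
    l=cv2.fitLine(p[:,:2].astype(np.float32),cv2.DIST_L12,0,.01,.01).ravel()
    a=np.degrees(np.arctan2(l[1],l[0]))
    return len(p),round((a+ (90 if col=="y" else 0)+90)%180-90,2),p[:,:2].mean(0).round(1)
if __name__=="__main__":
    for f in("t0","t2"):
        r=np.load({"t0":"top0.npz"}.get(f,f+".npz")); print(f,angs(r,"y"),angs(r,"b"))
    for f in("s0","s2"):
        r=np.load({"s0":"scene0.npz"}.get(f,f+".npz")); print(f,angs(r,"y"),angs(r,"b"))
E
python3 ang.py
```

```text
t0 (73, np.float32(14.8), array([542.8,   4. ])) (5, np.float32(6.29), array([556.5,  56.8]))
t2 (80, np.float32(5.81), array([535.8,   6.5])) (7, np.float32(9.06), array([551.1,  56.9]))
s0 (190, np.float32(13.22), array([548.6,   8.7])) (83, np.float32(6.37), array([582.6,  61.5]))
s2 (7, np.float32(50.85), array([534.6,   7.5])) (88, np.float32(6.85), array([582.4,  61.6]))
```

```bash
python3 -m handwheel '[{"travel":[0,0.04,0.0],"rot":[0,0.002,0],"fingers":0},{"travel":[0,0.04,0],"rot":[0,0.002,0],"fingers":0},{"travel":[0,0,0],"rot":[0,0,0],"fingers":0}]' >/dev/null; python3 g.py;  python3 -m handwheel '[{"travel":[0,0,0.02],"rot":[0,0,0],"fingers":0},{"travel":[0,0,0],"rot":[0,0,0],"fingers":0},{"travel":[0,0,0],"rot":[0,0,0],"fingers":0}]' >/dev/null; python3 g.py
```

```text
t 12.62 pos [569.91  25.36  45.28] yaw 6.677 zaxis [ 7.0e-04 -9.3e-03 -1.0e+00] F [ 23.88 -23.57  -8.42] M [-8.349 -8.576 -0.035] w 0.167 gf 108.7
t 12.87 pos [570.02  25.31  45.23] yaw 6.667 zaxis [ 0.0016 -0.0089 -1.    ] F [ 23.02 -22.99  -4.84] M [-8.195 -8.064 -0.028] w 0.169 gf 108.9
```

```bash
python3 -m handwheel '[{"travel":[0,0,0.03],"rot":[-0.0025,0,0],"fingers":0},{"travel":[0,0,0.03],"rot":[0,0,0],"fingers":0},{"travel":[0,0,0],"rot":[0,0,0],"fingers":0}]' >/dev/null; python3 g.py;  python3 -m handwheel '[{"travel":[0,0,0],"rot":[0,0,0],"fingers":0},{"travel":[0,0,0],"rot":[0,0,0],"fingers":0},{"travel":[0,0,0],"rot":[0,0,0],"fingers":0},{"travel":[0,0,0],"rot":[0,0,0],"fingers":0},{"travel":[0,0,0],"rot":[0,0,0],"fingers":0},{"travel":[0,0,0],"rot":[0,0,0],"fingers":0},{"travel":[0,0,0],"rot":[0,0,0],"fingers":0},{"travel":[0,0,0],"rot":[0,0,0],"fingers":0},{"travel":[0,0,0],"rot":[0,0,0],"fingers":0},{"travel":[0,0,0],"rot":[0,0,0],"fingers":0},{"travel":[0,0,0],"rot":[0,0,0],"fingers":0},{"travel":[0,0,0],"rot":[0,0,0],"fingers":0}]' >/dev/null; python3 g.py
python3 - <<'E'
from ang import *
print([angs(grab("top"),"y") for i in range(3)])
E
```

```text
t 13.12 pos [570.24  25.22  44.65] yaw 6.683 zaxis [ 0.0016 -0.0013 -1.    ] F [ 17.63 -22.95   2.85] M [-7.925 -6.29  -0.11 ] w 0.17 gf 110.4
t 14.12 pos [570.28  25.19  44.68] yaw 6.683 zaxis [ 0.0018 -0.0014 -1.    ] F [ 17.11 -23.13   3.42] M [-7.898 -6.289 -0.098] w 0.168 gf 110.4
[(82, np.float32(5.32), array([535.8,   6.7])), (81, np.float32(5.55), array([535.7,   6.6])), (82, np.float32(5.71), array([536. ,   5.8]))]
```

```bash
python3 -m handwheel '[{"travel":[-0.08,-0.08,0],"rot":[0,0,0],"fingers":0},{"travel":[-0.15,-0.12,-0.02],"rot":[0,0,0],"fingers":0},{"travel":[-0.2,-0.2,-0.04],"rot":[0,-0.004,0],"fingers":0},{"travel":[0,0,-0.2],"rot":[0.0025,0,0],"fingers":0},{"travel":[0,0,-0.5],"rot":[0,0,0],"fingers":0},{"travel":[0,0,-0.6],"rot":[0,0,0],"fingers":0},{"travel":[0,0,-0.6],"rot":[0,0,0],"fingers":0},{"travel":[0,0,-0.2],"rot":[0,0,0],"fingers":0},{"travel":[0,0,0],"rot":[0,0,0],"fingers":0},{"travel":[0,0,0],"rot":[0,0,0],"fingers":0}]' >/dev/null; python3 g.py 454.2 -327.2 110 -10.5
```

```text
t 15.1 pos [582.14  16.96 123.62] yaw 6.762 zaxis [-1.4e-03  8.0e-04 -1.0e+00] F [-0.21  0.31 -4.32] M [-0.032  0.033 -0.001] w 0.168 gf 109.8
turn units 0.0959 shift units [ 1.577 -9.043  0.334]
```

```bash
python3 -m handwheel '[{"travel":[0,0,0],"rot":[0,0,0.024],"fingers":0},{"travel":[0,0,0],"rot":[0,0,0.024],"fingers":0},{"travel":[0,0,0],"rot":[0,0,0.024],"fingers":0},{"travel":[0,0,0],"rot":[0,0,0.024],"fingers":0}]' >/dev/null;  python3 -m handwheel '[{"travel":[0.08,-0.4,0],"rot":[0,0,0],"fingers":0},{"travel":[0.136,-0.78,0],"rot":[0,0,0],"fingers":0},{"travel":[0.136,-0.78,0],"rot":[0,0,0],"fingers":0},{"travel":[0.136,-0.78,0],"rot":[0,0,0],"fingers":0},{"travel":[0.136,-0.78,0],"rot":[0,0,0],"fingers":0},{"travel":[0.136,-0.78,0],"rot":[0,0,0],"fingers":0},{"travel":[0.136,-0.78,0],"rot":[0,0,0],"fingers":0},{"travel":[0.136,-0.78,0],"rot":[0,0,0],"fingers":0},{"travel":[0.136,-0.78,0],"rot":[0,0,0],"fingers":0},{"travel":[0.136,-0.78,0.1],"rot":[0,0,0],"fingers":0},{"travel":[0.136,-0.78,0.1],"rot":[0,0,0],"fingers":0},{"travel":[0.137,-0.843,0.1],"rot":[0,0,0],"fingers":0}]' >/dev/null;python3 -m handwheel '[{"travel":[0,0,0],"rot":[0,0,0],"fingers":0},{"travel":[0,0,0],"rot":[0,0,0],"fingers":0},{"travel":[0,0,0],"rot":[0,0,0],"fingers":0}]' >/dev/null; python3 g.py 454.2 -327.2 23 -10.5
python3 - <<'E'
from ang import *
for c in("top","scene"):
  for k in range(2):
    r=grab(c); print(c,angs(r,"y"),angs(r,"b"))
np.savez("t3.npz",**r)
im=np.hstack([ortho(grab(c),480,640,-80,80,44,2.5) for c in("scene","top")]); cv2.imwrite("pics/o3.png",im)
E
```

```text
t 16.68 pos [ 453.71 -327.4   111.05] yaw -10.542 zaxis [-0.0024  0.0015 -1.    ] F [ 1.2   0.68 -3.71] M [ 0.047 -0.044 -0.001] w 0.168 gf 109.8
turn units -0.0002 shift units [-0.017  0.005  2.201]
top (67, np.float32(6.05), array([544.,   6.])) (14, np.float32(5.96), array([587.1,  60.5]))
top (67, np.float32(6.05), array([544.,   6.])) (14, np.float32(5.9), array([585.7,  60.4]))
scene (183, np.float32(4.56), array([550.5,   8.5])) (89, np.float32(6.57), array([593.1,  62.8]))
scene (184, np.float32(4.55), array([550.6,   8.4])) (88, np.float32(6.47), array([593.3,  62.8]))
```

View pics/o3.png

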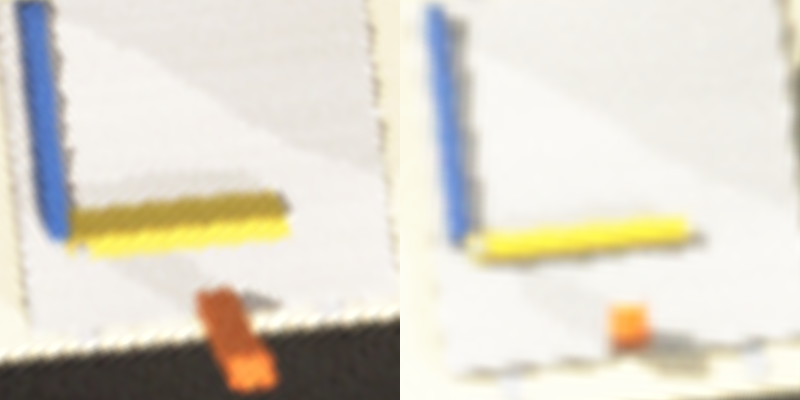

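The yellow fence now reads parallel to square: 6.05° against blue at 5.95° in the top view. The carriage dragged about 9 mm inward when I backed the square off, which is harmless because it gets slid in anyway. Now I lay the square down.

```bash
python3 -m handwheel '[{"travel":[-0.017,0.005,0.3],"rot":[0,0,0],"fingers":0},{"travel":[0,0,0.5],"rot":[0,0,0],"fingers":0},{"travel":[0,0,0.5],"rot":[0,0,0],"fingers":0},{"travel":[0,0,0.45],"rot":[0,0,0],"fingers":0},{"travel":[0,0,0.25],"rot":[0,0,0],"fingers":0},{"travel":[0,0,0.1],"rot":[0,0,0],"fingers":0},{"travel":[0,0,0],"rot":[0,0,0],"fingers":0},{"travel":[0,0,0],"rot":[0,0,0],"fingers":0},{"travel":[0,0,0],"rot":[0,0,0],"fingers":0}]' >/dev/null; python3 g.py; for i in 1 2 3; do python3 -m handwheel '[{"travel":[0,0,0.02],"rot":[0,0,0],"fingers":0},{"travel":[0,0,0],"rot":[0,0,0],"fingers":0},{"travel":[0,0,0],"rot":[0,0,0],"fingers":0}]' >/dev/null; python3 g.py; done
```

```text
t 17.73 pos [ 456.29 -327.94   30.27] yaw -10.499 zaxis [ 0.002  -0.0011 -1.    ] F [-0.61  0.04 -3.88] M [ 0.001 -0.006 -0.043] w 0.169 gf 109.7
t 17.98 pos [ 455.69 -327.62   28.52] yaw -10.516 zaxis [ 8.e-04 -2.e-04 -1.e+00] F [-0.6  -0.58 -4.7 ] M [0.013 0.013 0.009] w 0.167 gf 109.7
t 18.23 pos [ 455.38 -327.51   27.17] yaw -10.516 zaxis [-1.e-04  2.e-04 -1.e+00] F [-0.74  0.57 -4.25] M [-0.024  0.068  0.021] w 0.167 gf 109.7
t 18.48 pos [ 455.36 -327.5    26.3 ] yaw -10.515 zaxis [-3.e-04  2.e-04 -1.e+00] F [ 0.2  -0.1  -4.63] M [ 0.013 -0.003  0.041] w 0.171 gf 109.7
```

```bash
for i in 1 2 3 4 5 6 7; do python3 -m handwheel '[{"travel":[0,0,0.018],"rot":[0,0,0],"fingers":0},{"travel":[0,0,0],"rot":[0,0,0],"fingers":0},{"travel":[0,0,0],"rot":[0,0,0],"fingers":0}]' >/dev/null; python3 g.py; done
```

```text
t 18.73 pos [ 455.41 -327.51   25.64] yaw -10.515 zaxis [-1.e-04  1.e-04 -1.e+00] F [-0.8   0.3  -4.68] M [ 0.006  0.007 -0.024] w 0.167 gf 109.7
t 18.98 pos [ 455.38 -327.51   24.88] yaw -10.517 zaxis [-2.e-04  2.e-04 -1.e+00] F [ 0.49  0.11 -3.85] M [-0.03   0.018  0.034] w 0.169 gf 109.7
t 19.23 pos [ 455.37 -327.5    24.17] yaw -10.515 zaxis [-2.e-04  1.e-04 -1.e+00] F [ 0.12 -0.14 -4.12] M [-0.025 -0.063  0.023] w 0.171 gf 109.7
t 19.48 pos [ 455.38 -327.51   23.45] yaw -10.514 zaxis [-2.e-04  1.e-04 -1.e+00] F [ 0.29  0.36 -4.2 ] M [-0.005 -0.012  0.006] w 0.169 gf 109.7
t 19.73 pos [ 455.37 -327.51   22.73] yaw -10.517 zaxis [-2.e-04  2.e-04 -1.e+00] F [-0.38  0.26 -4.16] M [ 0.044 -0.022 -0.022] w 0.168 gf 109.7
t 19.98 pos [ 455.44 -327.53   22.1 ] yaw -10.515 zaxis [-0.e+00  1.e-04 -1.e+00] F [-0.28 -0.1  -4.63] M [ 0.    -0.047 -0.031] w 0.165 gf 109.9
t 20.23 pos [ 455.54 -327.66   21.98] yaw -10.504 zaxis [ 3.e-04 -3.e-04 -1.e+00] F [-1.19  2.59  0.47] M [0.565 0.582 0.08 ] w 0.167 gf 110.5
```

```bash
python3 -m handwheel '[{"travel":[0,0,0.008],"rot":[0,0,0],"fingers":0},{"travel":[0,0,0],"rot":[0,0,0],"fingers":0}]' 30 >/dev/null; python3 g.py; python3 -m handwheel '[{"travel":[0,0,0],"rot":[0,0,0],"fingers":0.2},{"travel":[0,0,0],"rot":[0,0,0],"fingers":0.25},{"travel":[0,0,0],"rot":[0,0,0],"fingers":0.35},{"travel":[0,0,0],"rot":[0,0,0],"fingers":0.5},{"travel":[0,0,0],"rot":[0,0,0],"fingers":0.5},{"travel":[0,0,-0.1],"rot":[0,0,0],"fingers":0.5},{"travel":[0,0,-0.3],"rot":[0,0,0],"fingers":0.5},{"travel":[0,0,-0.5],"rot":[0,0,0],"fingers":0.5},{"travel":[0,0,-0.7],"rot":[0,0,0],"fingers":0.5},{"travel":[0,0,-0.7],"rot":[0,0,0],"fingers":0.3},{"travel":[0,0,-0.3],"rot":[0,0,0],"fingers":0},{"travel":[0,0,0],"rot":[0,0,0],"fingers":0}]' >/dev/null; python3 g.py
python3 - <<'E'
from h import *
r=grab("scene"); cv2.imwrite("pics/g4.png",cv2.resize(r["img"][110:260,170:350],None,fx=4,fy=4,interpolation=cv2.INTER_CUBIC))
r=grab("top")
for o in arm.cut_out("top","carriage")[:1]:
    p=cloud(r,o["region"]); p=p[p[:,2]<32]; print(cv2.minAreaRect(p[:,:2].astype(np.float32)))
h=cv2.cvtColor(r["img"],cv2.COLOR_BGR2HSV).astype(int); m=(h[...,0]<16)&(h[...,1]>120)&(h[...,2]>100); q=cloud(r,m); k=(q[:,0]>470)&(q[:,0]<560)&(abs(q[:,1])<60); q=q[k]; print(len(q),q.mean(0),np.percentile(q,[10,90],axis=0)); print(q[q[:,2]>60].mean(0))
E
```

```text
t 20.4 pos [ 455.55 -327.66   21.97] yaw -10.503 zaxis [ 3.e-04 -4.e-04 -1.e+00] F [-3.65  2.72  4.94] M [ 1.132  1.259 -0.046] w 0.166 gf 111.1
t 21.4 pos [ 457.26 -328.63  130.51] yaw -10.503 zaxis [ 0.007  -0.0036 -1.    ] F [ 1.18 -0.5   0.11] M [ 0.042 -0.044 -0.042] w 0.08 gf 0.0
((577.9949951171875, -3.3384017944335938), (155.53443908691406, 153.23046875), 5.062826156616211)
8 [503.12747177 -12.70371231  58.6214936 ] [[501.66366354 -16.88460166  47.04573894]
 [504.40274349  -7.24418746  66.87433548]]
[503.77032158 -13.69155205  65.65493028]
```

View pics/g4.png

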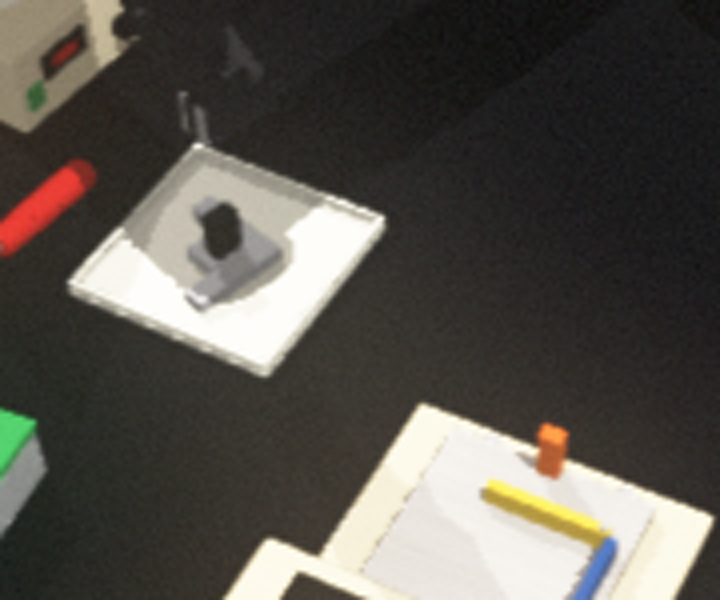

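The square lies flat in the tray at (230,255), the yellow fence at (545,510) is square, and the tab is at (552,450). I'll move behind the tab with the fingers shut.

```bash
python3 -m handwheel '[{"travel":[0,0,0],"rot":[0,0,-0.0234],"fingers":0},{"travel":[0,0,0],"rot":[0,0,-0.0234],"fingers":0},{"travel":[0,0,0],"rot":[0,0,-0.0234],"fingers":0},{"travel":[0,0,0],"rot":[0,0,-0.0234],"fingers":0}]' 30 >/dev/null;python3 g.py 454 -18.5 110 6.3
```

```text
t 21.88 pos [ 454.73 -327.17  123.34] yaw 6.542 zaxis [-0.0027  0.0012 -1.    ] F [ 0.11 -0.71 -0.45] M [-0.008  0.021 -0.043] w 0.0 gf 0.0
turn units 0.0013 shift units [-0.829  7.672  0.343]
```

```bash
python3 -m handwheel '[{"travel":[-0.08,0.4,0],"rot":[0,0,0.0013],"fingers":0},{"travel":[-0.08,0.78,0],"rot":[0,0,0],"fingers":0},{"travel":[-0.08,0.78,0],"rot":[0,0,0],"fingers":0},{"travel":[-0.08,0.78,0],"rot":[0,0,0],"fingers":0},{"travel":[-0.08,0.78,0],"rot":[0,0,0],"fingers":0},{"travel":[-0.08,0.78,0],"rot":[0,0,0],"fingers":0},{"travel":[-0.08,0.78,0],"rot":[0,0,0],"fingers":0},{"travel":[-0.08,0.78,0],"rot":[0,0,0],"fingers":0},{"travel":[-0.08,0.78,0],"rot":[0,0,0],"fingers":0},{"travel":[-0.08,0.7,0.2],"rot":[0,0,0],"fingers":0},{"travel":[-0.03,0.332,0.2],"rot":[0,0,0],"fingers":0},{"travel":[0,0,0],"rot":[0,0,0],"fingers":0}]' >/dev/null; python3 -m handwheel '[{"travel":[0,0,0.4],"rot":[0,0,0],"fingers":0},{"travel":[0,0,0.5],"rot":[0,0,0],"fingers":0},{"travel":[0,0,0.5],"rot":[0,0,0],"fingers":0},{"travel":[0,0,0.2],"rot":[0,0,0],"fingers":0},{"travel":[0,0,0],"rot":[0,0,0],"fingers":0},{"travel":[0,0,0],"rot":[0,0,0],"fingers":0}]' >/dev/null;python3 g.py 487 -15 42 6.3
```

```text
t 23.38 pos [455.71 -19.52  45.24] yaw 6.077 zaxis [-8.e-04 -1.e-03 -1.e+00] F [-1.26 -0.32  0.31] M [ 0.016 -0.039  0.012] w 0.002 gf 0.0
turn units -0.0012 shift units [-0.79   0.027  0.08 ]
```

```bash
python3 -m handwheel '[{"travel":[-0.2,0.02,0.08],"rot":[0,0,-0.0012],"fingers":0},{"travel":[-0.2,0,0],"rot":[0,0,0],"fingers":0},{"travel":[-0.15,0,0],"rot":[0,0,0],"fingers":0},{"travel":[-0.1,0,0],"rot":[0,0,0],"fingers":0},{"travel":[-0.1,0,0],"rot":[0,0,0],"fingers":0},{"travel":[-0.1,0,0],"rot":[0,0,0],"fingers":0},{"travel":[-0.1,0,0],"rot":[0,0,0],"fingers":0}]' >/dev/null;python3 g.py; for i in 1 2; do python3 -m handwheel '[{"travel":[-0.12,0,0],"rot":[0,0,0],"fingers":0},{"travel":[-0.12,0,0],"rot":[0,0,0],"fingers":0},{"travel":[-0.12,0,0],"rot":[0,0,0],"fingers":0},{"travel":[-0.12,0,0],"rot":[0,0,0],"fingers":0},{"travel":[-0.12,0,0],"rot":[0,0,0],"fingers":0},{"travel":[-0.12,0,0],"rot":[0,0,0],"fingers":0},{"travel":[-0.12,0,0],"rot":[0,0,0],"fingers":0},{"travel":[-0.12,0,0],"rot":[0,0,0],"fingers":0}]' >/dev/null;python3 g.py; done
```

```text
t 23.97 pos [493.63 -13.94  41.97] yaw 6.313 zaxis [-6.e-04 -0.e+00 -1.e+00] F [-2.35 -0.32  1.46] M [0.075 0.884 0.048] w 0.002 gf 1.2
t 24.63 pos [532.11  -9.64  41.88] yaw 6.316 zaxis [-1.e-04  0.e+00 -1.e+00] F [-2.34  0.12  1.78] M [-0.058  0.756  0.01 ] w 0.002 gf 1.1
t 25.3 pos [570.27  -5.4   41.83] yaw 6.315 zaxis [-1.e-04  1.e-04 -1.e+00] F [-2.17 -0.13  1.81] M [-0.041  0.775 -0.012] w -0.002 gf 1.1
```

Pushing steadily at about 2.3 N, with roughly 38 mm left.

```bash
python3 -m handwheel '[{"travel":[-0.12,0,0],"rot":[0,0,0],"fingers":0},{"travel":[-0.12,0,0],"rot":[0,0,0],"fingers":0},{"travel":[-0.12,0,0],"rot":[0,0,0],"fingers":0},{"travel":[-0.12,0,0],"rot":[0,0,0],"fingers":0},{"travel":[-0.12,0,0],"rot":[0,0,0],"fingers":0},{"travel":[-0.1,0,0],"rot":[0,0,0],"fingers":0}]' >/dev/null;python3 g.py; for i in 1 2 3 4 5 6; do python3 -m handwheel '[{"travel":[-0.05,0,0],"rot":[0,0,0],"fingers":0},{"travel":[-0.05,0,0],"rot":[0,0,0],"fingers":0}]' >/dev/null;python3 g.py; done
```

```text
t 25.8 pos [598.13  -2.26  41.8 ] yaw 6.318 zaxis [-1.e-04  1.e-04 -1.e+00] F [-2.32 -0.53  1.07] M [ 0.023  0.705 -0.009] w -0.003 gf 1.1
t 25.97 pos [601.78  -1.9   41.73] yaw 6.312 zaxis [-3.e-04  1.e-04 -1.e+00] F [-1.55 -1.21  1.92] M [-0.043  0.686 -0.022] w 0.003 gf 1.1
t 26.13 pos [605.58  -1.46  41.74] yaw 6.317 zaxis [-4.e-04  1.e-04 -1.e+00] F [-2.15  0.37  0.77] M [-0.032  0.689 -0.002] w -0.003 gf 1.0
t 26.3 pos [609.58  -1.    41.73] yaw 6.316 zaxis [-3.e-04  2.e-04 -1.e+00] F [-1.99 -0.34  0.12] M [-0.055  0.721 -0.017] w -0.005 gf 1.0
t 26.47 pos [612.79  -0.71  41.69] yaw 6.316 zaxis [-2.3e-03 -2.0e-04 -1.0e+00] F [-13.41   1.98   8.61] M [0.548 4.363 0.011] w 0.0 gf 6.6
t 26.63 pos [612.81  -0.77  41.74] yaw 6.314 zaxis [-0.0118 -0.0017 -0.9999] F [-32.72   3.08  19.26] M [ 0.929 10.553  0.063] w -0.002 gf 16.2
t 26.8 pos [612.81  -0.84  41.77] yaw 6.316 zaxis [-0.021  -0.0031 -0.9998] F [-52.12   3.85  29.61] M [ 1.472 16.735  0.068] w -0.003 gf 25.7
```

```bash
python3 -m handwheel '[{"travel":[0.12,0,0],"rot":[0,0,0],"fingers":0},{"travel":[0.12,0,0],"rot":[0,0,0],"fingers":0},{"travel":[0.3,0,0],"rot":[0,0,0],"fingers":0},{"travel":[0.5,0,0],"rot":[0,0,0],"fingers":0},{"travel":[0.5,0,0],"rot":[0,0,0],"fingers":0},{"travel":[0.2,0,-0.6],"rot":[0,0,0],"fingers":0},{"travel":[0,0,-0.8],"rot":[0,0,0],"fingers":0},{"travel":[0,0,-0.8],"rot":[0,0,0],"fingers":0},{"travel":[0.6,0,-0.6],"rot":[0,0,0],"fingers":0},{"travel":[0.8,0,0],"rot":[0,0,0],"fingers":0},{"travel":[0.8,0,0],"rot":[0,0,0],"fingers":0},{"travel":[0.5,0,0],"rot":[0,0,0],"fingers":0}]' >/dev/null; python3 -m handwheel '[{"travel":[0,0,0],"rot":[0,0,0],"fingers":0},{"travel":[0,0,0],"rot":[0,0,0],"fingers":0},{"travel":[0,0,0],"rot":[0,0,0],"fingers":0}]' >/dev/null; python3 g.py
python3 - <<'E'
from h import *
a=grab("top")
b=grab("scene")
A=cv2.resize(a["img"][120:280,200:410],None,fx=3,fy=3,interpolation=cv2.INTER_CUBIC)[:480,:400]
B=cv2.resize(b["img"][150:310,190:320],None,fx=3,fy=3,interpolation=cv2.INTER_CUBIC)[:480,:400]
cv2.imwrite("pics/g5.png",np.hstack([A,B]))
E
```

```text
t 28.05 pos [445.65 -19.1  154.28] yaw 6.325 zaxis [ 1.5e-03  5.0e-04 -1.0e+00] F [-0.16  0.84  0.15] M [ 0.03  -0.013 -0.029] w -0.001 gf 0.0
```

View pics/g5.png

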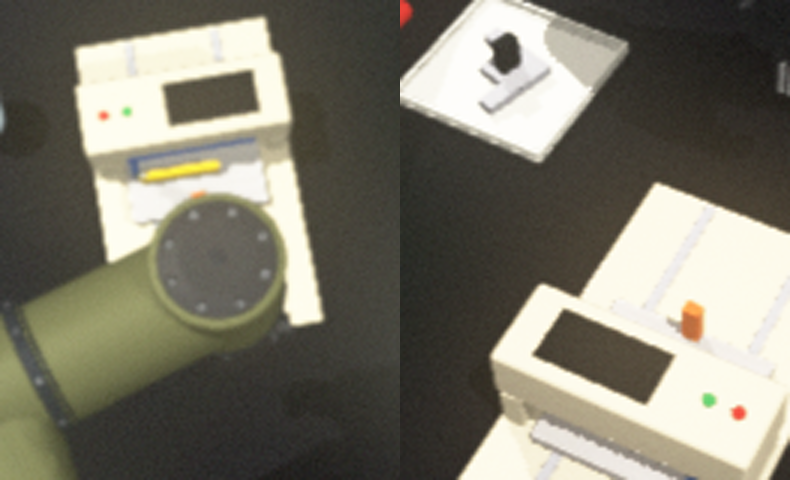

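The carriage is fully in. The yellow fence (145,176)–(220,165) is parallel to the head, the square lies flat in its tray, and the arm is clear.

```bash
python3 -c "
from station import arm
print(arm.hand_in())"
```

```text
the job is handed in; nothing more can be done
None
```

I handed the job in at about 28 s: the yellow fence is back to square (about 0.1° off the blue fence in the top view), I held the square pressed into the corner for over a second and laid it flat back in its tray, and the carriage is at its hard stop under the head; it was dragged about 9 mm inward as I pulled the square out of the corner, before I slid it by the tab.

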